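# Restock the bakery display tray from the cooling rack

## Robot

A 6-joint arm with a two-finger parallel gripper is mounted at the origin on the work surface. World frame = base frame: x ahead of the robot, y to its left, z up, the work surface at z = 0. Lengths are in m, angles in rad, forces in N, time in s.
With the tool pointing down it reaches from about 0.375 to 0.9 m from the base axis. Payload 3.1 kg.
Tool frame: the origin (TCP) lies at the very end of the fingers, on their centre line; the grasp point (between the pads) lies 19 mm behind it (manip.pinch_z is the distance from the TCP to the grasp point, in m); z points along the fingers, y is the line along which they close (so a half turn about z gives the same grasp; the last joint's range is limited). The gripper opens to 85 mm and grips with 20 to 120 N. Pads are 22 mm wide; open, the fingers measure 114 mm over their backs; the gripper's body (76 mm by 85 mm) begins 54 mm behind the grasp point. The pads swing forward as they close: fully open they stand 13 mm farther back than shut.
Start: joints at [-1.405, 0.527, 1.433, -0, 1.181, -0.178], TCP at [0.211, -0.588, 0.231] pointing down, gripper open.
Joint ranges: [-3.08, 3.08], [-0.75, 2.2], [0.22, 2.44], [-1.43, 4.57], [0, 2.65], [-2.85, 2.85]. Speed limits (rad/s): [2.79, 2.79, 3.14, 3.14, 3.14, 3.14].

## Interface

Orientations are given as a unit quaternion [x, y, z, w].
In Python, from station import manip gives the robot as it stands.
- The arm moves only by the tool servo_tool, never from a script. Its argument "commands" is one flat list of numbers, 7 for each row, row after row: the shift along the tool's x, y, z each as a share of 500 mm, from -1 to 1, then the turn, a rotation vector about the tool's x, y, z each as a share of 360 degrees, from -1 to 1, then the opening, from -1 (shut) to 1 (fully open). In form: [dx, dy, dz, rx, ry, rz, claw, dx, dy, dz, rx, ry, rz, claw, ...]. A call has 1 to 12 rows; each row shifts and turns the commanded pose from where the row before left it, along the tool's axes as they then stand; what a row does not reach is not made up. A row lasts 1/12 s, in which the tool goes at most 41.7 mm and 7.16 degrees, less where a joint would pass 70% of its speed; a pose out of reach is approached as far as the arm can. A call with a number of a shift or a turn outside -1 to 1 is refused whole. A call with a gripper value outside its range is refused whole. The fingers move at their own pace and stop on an object; "force" is the grip in N (left out, the last holds). Time passes only in rows, so rows that do not move let the fingers close. It gives the time, the measured TCP pose, the force, the opening and the grip force at its end, in the units of the state.
- manip.sense(): the state, without advancing time (a new reading comes with each control period).
- manip.snapshot(name): name is "scene" or "top" or "wrist"; returns a dict with "img" (400x640x3 uint8, red, green, blue), "mtx" (3x3 intrinsics, pixels), "world_to_cam" (4x4, takes a point from world to camera coordinates). Camera axes: x right, y up, looking along -z (the intrinsics and any distortion apply to the point x, -y, -z); pixel columns grow to the right and rows downward; lengths in m; the calibration is good to about 2 mm. A picture is of the moment at which its call begins. There is no depth.
- manip.sign_off(): hands the job in; it is judged then, once.
Trained networks look in a picture, given as the dict that the camera call returned (one of the last four; its "shot" number tells which), for a name from the list of things; names that differ only in an ending like _2 or _b are one class to them, and where a whole thing is asked for, a point or a joint stands for the part that bears it (a point fixed in the world has none). Each returns a list of dicts, best first, with "conf" (0 to 1); they miss things now and then, are a little off and sometimes report something else, mostly with a low value. They report only what shows in the picture. A call takes as long as a camera call. They do not tell look-alikes from the thing itself.
- manip.look_for(picture, query): "box" ([left, top, width, height] in pixels, round what is visible of it).
- manip.silhouettes(picture, query): "pixels" (400x640 bool, what is visible of it) and "box" ([left, top, width, height] in pixels, round what is visible of it).
The state is a dict: "t": time; "q": joint angles; "qd": joint speeds; "tau": joint torques, N m; "tcp_pos": TCP position; "tool_rot": TCP orientation; "force": force on the tool from outside, world axes, zero at the start; "ft_torque": the same for the moment, N m; "finger_gap": opening from 0.0 (shut) to 1.0 (fully open); "gripper_force": force on a finger pad.
Only numpy, scipy, OpenCV 4.12 (cv2) and the standard library are available. Lean on these libraries where they do the work, as an engineer would, in place of code of your own. Each camera call takes 0.05 s, during which the arm holds its last target. There are 200 camera calls.

## Task

Restock the display tray: take the four fresh pastries off the wire cooling rack and put each one in the tray lane whose front pastry is of the same kind, in the middle of the baking paper behind it, the long roll and the crescent lying lengthwise along their lanes. Set them down, do not drop them, and leave the front row as it stands.

Things in the scene. Friction and masses are not known exactly. Their poses are not given: they have to be found in the camera images.
- fresh_round: fresh round domed bun on the wire cooling rack, golden brown, 62 mm across, 44 mm high. Loose, about 65 g, flat foot. Origin at the underside, in the centre; z up. Its yaw means nothing; grip it anywhere across, at half height or below, where the side is upright.
- fresh_long: fresh long finger roll with three slanting cuts on top on the wire cooling rack, golden brown, 104 mm long, 44 mm wide, 40 mm high. Loose, about 75 g, flat foot. Origin at the underside, in the centre; z up. x is its long axis, y its width; grip it across the width at the middle.
- fresh_ring: fresh ring-shaped roll on the wire cooling rack, golden brown, 64 mm across outside, 16 mm hole, 30 mm high. Loose, about 60 g, flat foot. Origin at the underside, in the centre; z up. Its yaw means nothing; grip it across the whole outside, at half height.
- fresh_crescent: fresh crescent roll on the wire cooling rack, golden brown, about 104 mm from horn to horn, 40 mm wide and 40 mm high at its thick middle. Loose, about 60 g, flat foot. Origin at the underside, at the middle of the thick part; z up. x runs horn to horn, y across, to the hollow side; grip it across (along y) at the thick middle, which is centred on the origin.
- shown_round: the same kind of round domed bun already in the front row of the display tray, one to a lane. Loose. Origin at the underside as for the fresh one; x points to the front of the tray.
- shown_long: the same kind of long finger roll with three slanting cuts on top already in the front row of the display tray, one to a lane. Loose. Origin at the underside as for the fresh one; x points to the front of the tray.
- shown_ring: the same kind of ring-shaped roll already in the front row of the display tray, one to a lane. Loose. Origin at the underside as for the fresh one; x points to the front of the tray.
- shown_crescent: the same kind of crescent roll already in the front row of the display tray, one to a lane. Loose. Origin at the underside as for the fresh one; x points to the front of the tray.
- tray: fixed wooden display tray, 250 (x) by 420 mm (y). Origin: centre of its underside; +x to its front, away from the robot, with a 61 mm high rail. Floor 18 mm up, side rims 30. Wires 6 mm high part it into four lanes along x, centred at y = -0.15, -0.05, 0.05, 0.15 m. Front row at x = 0.055. Behind it in each lane lies pale baking paper, 112 by 80 mm, centred at x = -0.060: the empty place
- rack: fixed steel wire cooling rack, 188 (x) by 460 mm (y), its top 26 mm above its origin, which is the centre of its footprint. The fresh pastries stand in a row along y at x = 0.035, 100 mm apart, long ones along x within about 15 degrees. A palette knife and a cutter ring (35 mm high) lie on its near part, x about -0.055
Things that resemble listed ones, but are neither listed nor needed, are in the scene too. What is shaped like the shown_long but blue is not meant.

How it is judged:
By the outcome, as a careful person would: the job done as asked, in the order asked, and still so for the second after the job is handed in, with the robot touching nothing.
It also fails if it takes over 72 s, if anything falls off the work surface, if the arm or the gripper's body presses on something with over 40 N, if the wrist force passes 120 N, or if a joint passes its speed limit or range.

## Working session

There is one attempt and no reset: what is moved stays moved. The work goes in short steps, Python scripts to look and compute and a tool call to move; the robot and the scene stay as the last step left them, time stands still between calls to the robot, and variables do not carry over. Pictures are saved under pics/ and viewed, at most 14 in all, crops included, and the job is handed in when it is done.

Besides the shell and the picture viewer there is one more tool, called after ">>>" in YAML: its name, and indented under it one key for each argument. servo_tool: Moves the arm, as the interface text tells. Its arguments: {"type":"object","properties":{"commands":{"type":"array"},"force":{"type":"number"}},"required":["commands"]}

```bash
mkdir -p pics; python3 - <<'E'
from station import manip
import cv2,pickle
s=manip.sense(); print(s['t'],s['tcp_pos'],s['tool_rot'],s['finger_gap'])
for n in ("scene","top"):
    p=manip.snapshot(n); pickle.dump(p,open(n+'.pkl','wb'))
    cv2.imwrite(f'pics/{n}0.png',p['img'][:,:,::-1])
    for k in ("round","long","ring","crescent"):
        for f in ("fresh_","shown_"):
            print(n,f+k,[(d['box'],round(d['conf'],2)) for d in manip.look_for(p,f+k)][:5])
    for k in("tray","rack"): print(n,k,[(d['box'],round(d['conf'],2)) for d in manip.look_for(p,k)][:3])
E
```

```text
0.0 [ 0.2111665  -0.58745135  0.23031232] [ 9.85174434e-01  1.71551918e-01  1.72293536e-05 -1.12887797e-03] 1.0015574587094678
scene fresh_round [([378.1, 155.9, 18.4, 17.7], 0.78)]
scene shown_round [([327.3, 247.3, 28.4, 24.4], 0.72)]
scene fresh_long [([317.6, 138.7, 11.4, 29.7], 0.84)]
scene shown_long [([418.0, 270.5, 34.0, 24.4], 0.88), ([297.9, 238.1, 14.6, 37.9], 0.78), ([178.8, 240.4, 39.8, 23.2], 0.75)]
scene fresh_ring [([343.6, 152.2, 21.4, 13.6], 0.63), ([282.8, 139.6, 23.4, 25.7], 0.45), ([317.5, 140.3, 11.9, 27.3], 0.21)]
scene shown_ring [([370.3, 252.2, 21.9, 23.7], 0.63)]
scene fresh_crescent [([283.8, 138.2, 19.7, 30.6], 0.61)]
scene shown_crescent [([261.4, 238.3, 15.3, 35.8], 0.9)]
scene tray [([242.6, 197.0, 160.6, 91.3], 0.98)]
scene rack [([260.7, 118.3, 155.5, 69.8], 0.89)]
top fresh_round [([238.1, 250.0, 27.1, 24.2], 0.78)]
top shown_round [([288.1, 115.9, 25.9, 24.8], 0.61)]
top fresh_long [([321.8, 243.6, 24.1, 48.7], 0.83)]
top shown_long [([434.2, 113.5, 44.0, 24.0], 0.71), ([181.1, 99.8, 32.2, 29.3], 0.63), ([329.1, 101.3, 20.1, 44.7], 0.6)]
top fresh_ring [([275.4, 251.1, 31.9, 31.9], 0.63)]
top shown_ring [([241.0, 116.1, 28.6, 25.5], 0.85), ([320.7, 243.1, 26.1, 47.8], 0.57)]
top fresh_crescent [([365.3, 246.5, 19.5, 41.2], 0.82), ([211.5, 233.0, 201.4, 94.6], 0.67), ([367.1, 104.0, 21.6, 43.6], 0.47)]
top shown_crescent [([368.8, 102.1, 17.5, 42.6], 0.84)]
top tray [([229.0, 93.2, 182.5, 111.5], 0.64)]
top rack [([211.1, 235.0, 198.9, 92.4], 0.87)]
```

```bash
python3 - <<'E'
import cv2,pickle,numpy as np
p=pickle.load(open('top.pkl','rb'));im=p['img'][:,:,::-1]
cv2.imwrite('pics/top1.png',cv2.resize(im[80:350,170:490],None,fx=2.2,fy=2.2,interpolation=cv2.INTER_CUBIC))
print(p['mtx'],p['world_to_cam'],[k for k in p])
E
```

```text
[[389.62254802   0.         320.09297418]
 [  0.         389.62254802 194.87629102]
 [  0.           0.           1.        ]] [[ 0.02646279 -0.99955967  0.01342314 -0.03033374]
 [ 0.99644414  0.02745006  0.07965908 -0.59458379]
 [-0.07999247  0.01126741  0.99673178 -0.91267715]
 [ 0.          0.          0.          1.        ]] ['img', 'mtx', 'world_to_cam', 'shot']
```

View pics/top1.png

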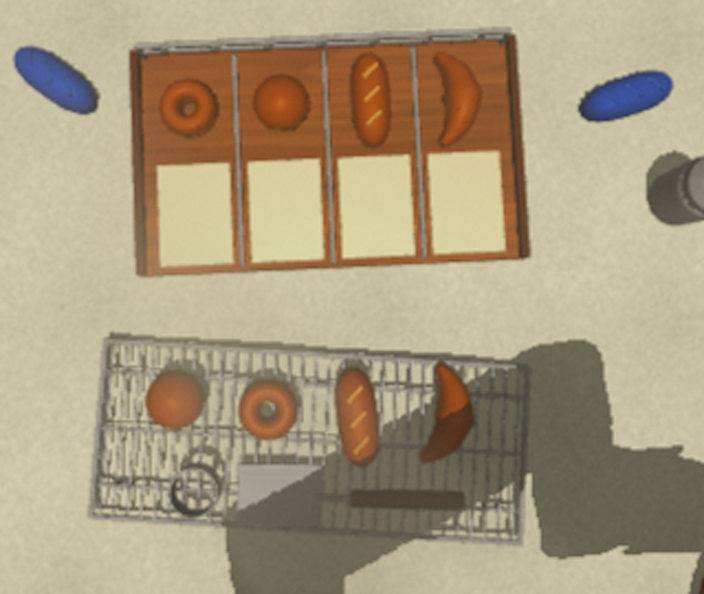

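View pics/scene0.png

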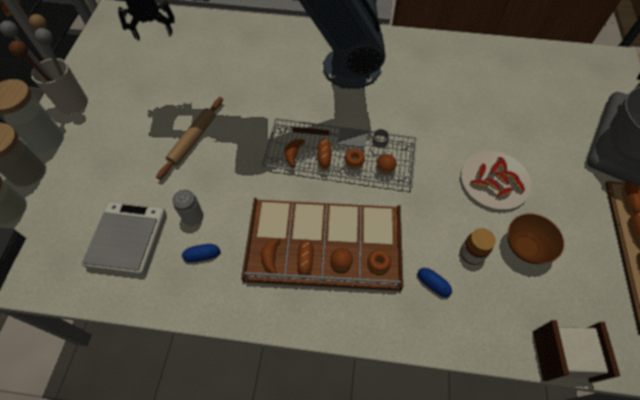

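```bash
cat > h.py <<'E'
import numpy as np,cv2
def ray(p,uv,z):
    uv=np.atleast_2d(np.asarray(uv,float)); K=p['mtx'];T=p['world_to_cam']
    d=np.c_[(uv[:,0]-K[0,2])/K[0,0],-(uv[:,1]-K[1,2])/K[1,1],-np.ones(len(uv))]@T[:3,:3]
    c=-T[:3,:3].T@T[:3,3]
    return (c+d*((z-c[2])/d[:,2])[:,None])[:,:2]
def outline(m):
    c=max(cv2.findContours(m.astype(np.uint8),cv2.RETR_EXTERNAL,cv2.CHAIN_APPROX_NONE)[0],key=cv2.contourArea)
    return c[:,0,:].astype(float)
def rect(w):  # centre, long-axis angle(deg), L, W  (mm)
    (cx,cy),(a,b),t=cv2.minAreaRect((w*1000).astype(np.float32))
    if a<b: a,b,t=b,a,t+90
    return np.round([cx,cy,(t+90)%180-90,a,b],1)
E
python3 - <<'E'
from station import manip
import pickle,cv2,numpy as np
from h import *
p=manip.snapshot('top'); im=p['img']
hsv=cv2.cvtColor(im,cv2.COLOR_RGB2HSV)
# papers: bright pale pixels within tray
b=np.zeros(im.shape[:2],bool); b[148:204,232:404]=1
m=((hsv[...,2]>190)&b).astype(np.uint8)
print(np.percentile(hsv[160:190,250:265,2],[5,50]))
for c in cv2.findContours(m,cv2.RETR_EXTERNAL,cv2.CHAIN_APPROX_NONE)[0]:
    if cv2.contourArea(c)>500: print('paper',rect(ray(p,c[:,0],.0185)),cv2.boundingRect(c))
print('cam',-p['world_to_cam'][:3,:3].T@p['world_to_cam'][:3,3])
for n,z in (('fresh_round',.044),('fresh_ring',.041),('fresh_long',.044),('fresh_crescent',.044),('shown_round',.036),('shown_ring',.033),('shown_long',.036),('shown_crescent',.036)):
    for d in manip.silhouettes(p,n)[:2]:
        w=ray(p,outline(d['pixels']),z); print(n,round(d['conf'],2),d['box'],rect(w))
pickle.dump(p,open('top.pkl','wb'))
E
```

```text
[213. 215.]
paper [634.9 136.7   4.3 111.5  79.7] (241, 154, 35, 47)
paper [642.2  37.1   4.3 111.8  79.7] (283, 152, 34, 47)
paper [649.8 -62.7   4.2 111.2  79.8] (324, 150, 35, 47)
paper [ 656.9 -162.4    4.2  111.8   79.8] (365, 149, 35, 47)
cam [ 0.52026495 -0.00371551  0.9574655 ]
fresh_round 0.81 [238.1, 247.1, 27.9, 26.6] [436.1 146.6 -61.9  61.6  56.8]
fresh_ring 0.74 [277.9, 252.0, 30.9, 30.4] [426.4  46.8 -88.3  60.4  59.8]
fresh_long 0.41 [366.6, 103.3, 21.3, 44.2] [ 768.7 -148.6    5.6  102.7   47.7]
fresh_crescent 0.48 [277.2, 251.5, 32.8, 32.9] [427.8  47.8 -88.3  62.5  61.9]
fresh_crescent 0.3 [209.3, 231.4, 203.4, 97.1] [401.8   1.4  89.2 457.  187.4]
shown_round 0.61 [286.4, 112.5, 24.7, 26.3] [760.1  44.6   1.7  61.2  60.1]
shown_ring 0.71 [212.7, 231.9, 196.8, 96.9] [354.5 196.   40.2 224.2 113.3]
shown_ring 0.63 [241.1, 117.7, 28.3, 23.8] [750.6 144.3 -88.3  67.3  61.2]
shown_long 0.91 [181.5, 102.5, 33.3, 28.5] [776.1 290.   56.8 106.2  41.5]
shown_long 0.84 [327.0, 102.2, 21.8, 44.5] [764.6 -54.1   9.4 103.9  47.1]
shown_crescent 0.9 [367.5, 101.2, 19.1, 43.4] [ 770.5 -150.6    4.3  103.5   46.8]
```

>>> servo_tool:
  commands: [0,0,-0.02,0,0,0.0183,1,0,0,-0.02,0,0,0.0183,1,0,0,-0.02,0,0,0.0183,1,0.032,-0.075,0,0,0,0,1,0.032,-0.075,0,0,0,0,1,0.032,-0.075,0,0,0,0,1,0.032,-0.075,0,0,0,0,1,0.032,-0.075,0,0,0,0,1,0.032,-0.075,0,0,0,0,1,0.032,-0.075,0,0,0,0,1,0.032,-0.075,0,0,0,0,1,0.032,-0.075,0,0,0,0,1]
  force: 25

```text
t: 2.55
tcp_pos: [0.3557, -0.249, 0.2616]
tool_rot: [1.0, -0.0, 0.0, 0.0]
force: [0.7, -1.1, 0.1]
finger_gap: 1.0
gripper_force: 0.0
```

>>> servo_tool:
  commands: [0.032,-0.075,0,0,0,0,1,0.032,-0.075,0,0,0,0,1,0.032,-0.075,0,0,0,0,1,0.032,-0.075,0,0,0,0,1,0,0,0,0,0,0,1,0,0,0,0,0,0,1]

```text
t: 3.05
tcp_pos: [0.4198, -0.0986, 0.2615]
tool_rot: [1.0, 0.003, 0.0, 0.0]
force: [-0.9, -0.4, -0.3]
finger_gap: 1.005
gripper_force: 0.0
```

```bash
python3 - <<'E'
from station import manip
import pickle,cv2,numpy as np
from h import *
s=manip.sense(); print(s['t'],s['tcp_pos'],s['tool_rot'],s['q'],s['force'])
p=manip.snapshot('wrist'); pickle.dump(p,open('w1.pkl','wb'))
cv2.imwrite('pics/w1.png',p['img'][:,:,::-1])
for n,z in (('fresh_round',.044),('fresh_ring',.041),('fresh_long',.044),('fresh_crescent',.044)):
    for d in manip.silhouettes(p,n)[:2]:
        w=ray(p,outline(d['pixels']),z); print(n,round(d['conf'],2),d['box'],rect(w))
E
```

```text
3.05 [ 0.41982144 -0.09859252  0.26151479] [9.99995705e-01 2.91760523e-03 1.74232386e-04 2.19011454e-04] [-4.90832924e-01  2.21572987e-01  1.85507775e+00 -2.52206654e-04
  1.06442749e+00  1.07425045e+00] [-0.94347328 -0.41784387 -0.31838516]
fresh_round 0.82 [79.2, 119.4, 61.8, 59.1] [436.3 147.1 -72.8  74.3  62.3]
fresh_ring 0.98 [166.3, 125.4, 59.1, 57.8] [427.4  49.1 -84.   68.4  63.3]
fresh_long 0.71 [253.0, 112.9, 42.4, 89.0] [422.6 -45.6   7.8 105.1  44.1]
fresh_long 0.36 [38.3, 91.1, 399.2, 161.9] [399.2  -2.2  88.  441.4 184.1]
```

View pics/w1.png

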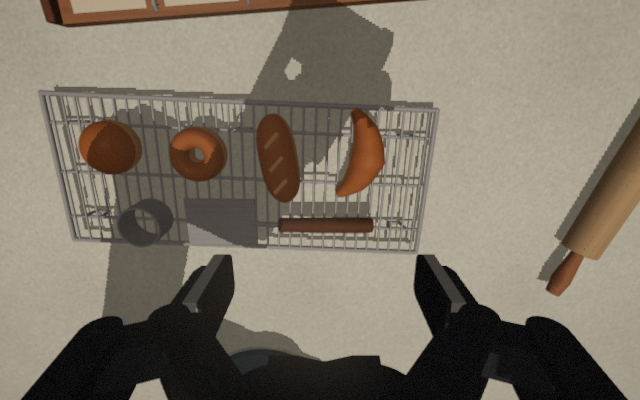

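```bash
python3 - <<'E'
from station import manip
import pickle,cv2,numpy as np
from h import *
for f,boxes in (('top',{'long':(315,238,350,298,),'cres':(357,238,390,296)}),('w1',{'long':(250,105,303,208),'cres':(328,103,390,203)})):
    p=pickle.load(open(f+'.pkl','rb')); hsv=cv2.cvtColor(p['img'],cv2.COLOR_RGB2HSV)
    c=((hsv[...,0]<14)&(hsv[...,1]>150)&(hsv[...,2]>45)).astype(np.uint8)
    for n,(a,b,e,g) in boxes.items():
        m=np.zeros_like(c);m[b:g,a:e]=c[b:g,a:e]; m=cv2.morphologyEx(m,cv2.MORPH_CLOSE,np.ones((3,3)))
        w=ray(p,outline(m),.044); r=rect(w); print(f,n,r)
        if n=='cres':
            t=np.radians(r[2]); ux=np.array([np.cos(t),np.sin(t)]); uy=np.array([-ux[1],ux[0]])
            q=(w*1000-r[:2]); X=q@ux; Y=q@uy
            for x0 in (-44,-30,-15,0,15,30,44):
                s=Y[abs(X-x0)<3]; print(x0,s.min().round(1),s.max().round(1))
E
```

```text
top long [423.5 -47.    5.4  89.9  29.4]
top cres [ 436.2 -146.2   10.4   86.    36. ]
-44 2.6 9.9
-30 -11.5 17.5
-15 -18.0 14.5
0 -16.5 14.9
15 -16.5 10.0
30 -9.2 7.3
44 2.7 7.3
w1 long [423.1 -45.5   8.1 102.6  42.3]
w1 cres [ 427.5 -145.2   -9.7  103.2   49. ]
-44 -2.9 24.5
-30 -14.6 17.7
-15 -20.9 15.2
0 -24.5 15.3
15 -19.8 15.4
30 -12.7 18.6
44 1.0 24.5
```

>>> servo_tool:
  commands: [0.014,0.08,0,0,0,0,0.53,0,0.022,0,0,0,0.014,0.53,0,0,0,0,0,0.014,0.53,0,0,0.08,0,0,0,0.53,0,0,0.08,0,0,0,0.53,0,0,0.08,0,0,0,0.53,0,0,0.08,0,0,0,0.53,0,0,0.07,0,0,0,0.53,0,0,0.04,0,0,0,0.53,0,0,0,0,0,0,0.53]
  force: 25

```text
t: 4.13
tcp_pos: [0.4237, -0.152, 0.0427]
tool_rot: [0.996, -0.09, -0.004, -0.002]
force: [0.2, -0.4, 0.7]
finger_gap: 0.76
gripper_force: 0.0
```

```bash
python3 - <<'E'
from station import manip
import cv2
s=manip.sense(); print(s['t'],s['tcp_pos'],s['tool_rot'],s['force'],s['finger_gap'])
p=manip.snapshot('wrist')
cv2.imwrite('pics/w2.png',p['img'][:,:,::-1])
E
```

```text
4.1333 [ 0.42374434 -0.15199996  0.04267254] [ 0.99596674 -0.08962685 -0.00366068 -0.00197137] [ 0.21670048 -0.44456983  0.65474581] 0.7602887154430173
```

View pics/w2.png

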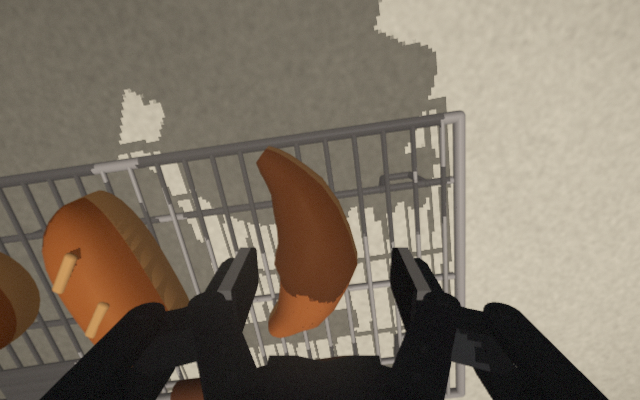

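>>> servo_tool:
  commands: [0.005,-0.005,0.02,0,0,0,0.53,0,0,0.01,0,0,0,0.53,0,0,0,0,0,0,-0.5,0,0,0,0,0,0,-0.5,0,0,0,0,0,0,-0.5,0,0,0,0,0,0,-0.5,0,0,0,0,0,0,-0.5]
  force: 25

```text
t: 4.77
tcp_pos: [0.4298, -0.15, 0.0322]
tool_rot: [0.996, -0.088, 0.001, 0.0]
force: [0.1, 0.8, 7.0]
finger_gap: 0.465
gripper_force: 27.1
```

>>> servo_tool:
  commands: [0,0,-0.03,0,0,0,-0.5,0,0,-0.07,0,0,0,-0.5,0,0,0,0,0,-0.0131,-0.5,0,0,0,0,0,-0.0131,-0.5,0,0,0,0,0,-0.0132,-0.5,0.0762,0.0095,0,0,0,0,-0.5,0.0762,0.0095,0,0,0,0,-0.5,0.0762,0.0095,0,0,0,0,-0.5,0.0762,0.0095,0,0,0,0,-0.5,0.0762,0.0095,0,0,0,0,-0.5,0.0762,0.0095,0,0,0,0,-0.5,0,0,0,0,0,0,-0.5]

```text
t: 5.77
tcp_pos: [0.6681, -0.1631, 0.0824]
tool_rot: [0.999, 0.037, 0.006, 0.002]
force: [0.4, -0.2, 0.3]
finger_gap: 0.462
gripper_force: 26.3
```

```bash
python3 - <<'E'
from station import manip
import cv2
p=manip.snapshot('wrist'); q=manip.snapshot('top')
s=manip.sense(); print(s['t'],s['tcp_pos'],s['tool_rot'],s['force'],s['finger_gap'])
im=cv2.hconcat([cv2.resize(p['img'],(500,312)),cv2.resize(q['img'][80:230,220:420],(300,225)).copy() if 0 else cv2.copyMakeBorder(cv2.resize(q['img'][80:230,220:420],(300,225)),0,87,0,0,0)])
cv2.imwrite('pics/w3.png',im[:,:,::-1])
E
```

```text
5.8667 [ 0.66004695 -0.16144359  0.08083824] [ 9.99340568e-01  3.63101335e-02 -1.00139684e-05  4.81019926e-05] [-0.73615088  1.19377527 -0.47341894] 0.4625902664012576
```

View pics/w3.png

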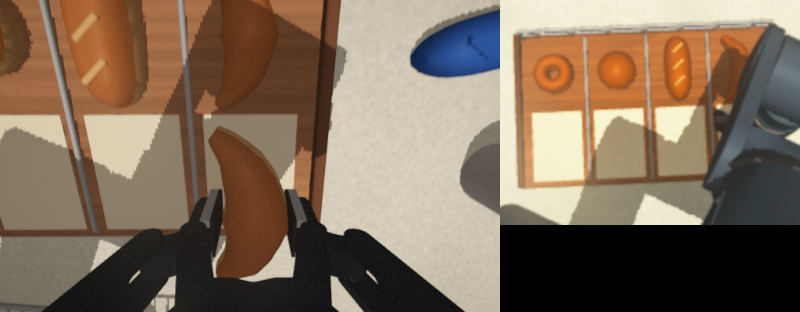

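>>> servo_tool:
  commands: [0,0,0.06,0,0,0,-0.5,0,0,0.03,0,0,0,-0.5,0,0,0.015,0,0,0,-0.5,0,0,0.0066,0,0,0,-0.5,0,0,0,0,0,0,-0.5]

```text
t: 6.28
tcp_pos: [0.6573, -0.1613, 0.0254]
tool_rot: [0.999, 0.036, -0.002, -0.001]
force: [-0.2, -0.7, 0.3]
finger_gap: 0.464
gripper_force: 26.4
```

>>> servo_tool:
  commands: [0,0,0.002,0,0,0,-0.5,0,0,0,0,0,0,-0.5]

```text
t: 6.45
tcp_pos: [0.6594, -0.162, 0.0252]
tool_rot: [0.999, 0.036, 0.001, 0.0]
force: [-0.7, -1.9, -0.3]
finger_gap: 0.457
gripper_force: 26.4
```

>>> servo_tool:
  commands: [0,0,0.003,0,0,0,-0.5,0,0,0,0,0,0,-0.5,0,0,0,0,0,0,-0.5]

```text
t: 6.7
tcp_pos: [0.6599, -0.1622, 0.0243]
tool_rot: [0.999, 0.036, 0.001, 0.0]
force: [-1.0, -0.6, 5.8]
finger_gap: 0.458
gripper_force: 27.1
```

>>> servo_tool:
  commands: [0,0,0,0,0,0,0.53,0,0,0,0,0,0,0.53,0,0,0,0,0,0,0.53,0,0,-0.02,0,0,0,0.53,0,0,-0.08,0,0,-0.0106,0.53,0,0,-0.08,0,0,0,0.53,-0.0624,-0.0424,0,0,0,0,0.53,-0.0624,-0.0424,0,0,0,0,0.53,-0.0624,-0.0424,0,0,0,0,0.53,-0.0624,-0.0424,0,0,0,0,0.53,-0.0624,-0.0424,0,0,0,0,0.53,-0.0624,-0.0424,0,0,0,0,0.53]

```text
t: 7.7
tcp_pos: [0.455, -0.0609, 0.1138]
tool_rot: [0.998, 0.069, 0.001, 0.0]
force: [-0.5, -0.2, 0.1]
finger_gap: 0.768
gripper_force: 0.0
```

>>> servo_tool:
  commands: [-0.0624,-0.0424,0,0,0,0,0.53,0,0,0,0,0,0,0.53,0,0,0,0,0,0,0.53]

```text
t: 7.95
tcp_pos: [0.4201, -0.0435, 0.1135]
tool_rot: [0.998, 0.069, -0.001, -0.001]
force: [0.9, 0.2, 0.9]
finger_gap: 0.767
gripper_force: 0.0
```

```bash
cat > look.py <<'E'
from station import manip
import pickle,cv2,numpy as np,sys
from h import *
def ob(p,n,z,box=None):
    hsv=cv2.cvtColor(p['img'],cv2.COLOR_RGB2HSV)
    m=((hsv[...,0]<14)&(hsv[...,1]>150)&(hsv[...,2]>45)).astype(np.uint8)
    if box: b=np.zeros_like(m); b[box[1]:box[3],box[0]:box[2]]=1; m&=b
    m=cv2.morphologyEx(m,cv2.MORPH_CLOSE,np.ones((3,3)))
    print(n,'colour',rect(ray(p,outline(m),z)))
def nets(p,L):
    for n,z in L:
        for d in manip.silhouettes(p,n)[:2]: print(n,round(d['conf'],2),d['box'],rect(ray(p,outline(d['pixels']),z)))
def st():
    s=manip.sense(); q=s['tool_rot']; print(s['t'],s['tcp_pos'].round(4) if hasattr(s['tcp_pos'],'round') else s['tcp_pos'],'yaw',np.degrees(2*np.arctan2(q[1],q[0])).round(2),np.round(s['force'],1),round(s['finger_gap'],3))
E
python3 - <<'E'
from look import *
st()
p=manip.snapshot('wrist'); q=manip.snapshot('top'); pickle.dump(q,open('t2.pkl','wb'))
nets(p,[('fresh_long',.044),('fresh_ring',.041)])
nets(q,[('shown_crescent',.036)])
im=cv2.hconcat([cv2.resize(p['img'],(440,275)),cv2.resize(q['img'][80:230,220:420],(360,275))])
cv2.imwrite('pics/w4.png',im[:,:,::-1])
E
```

```text
7.95 [ 0.4201 -0.0435  0.1135] yaw 7.96 [0.9 0.2 0.9] 0.767
fresh_long 0.59 [296.8, 129.1, 59.6, 139.2] [422.6 -45.3   8.3 107.5  44.4]
shown_crescent 0.69 [369.1, 102.5, 18.6, 44.5] [ 769.8 -150.1    5.5  105.9   48.2]
```

View pics/w4.png

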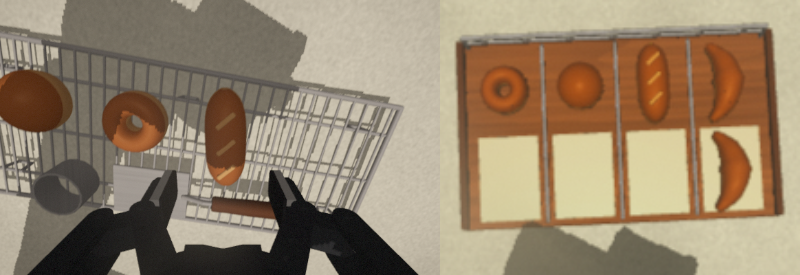

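>>> servo_tool:
  commands: [0,0,0.07,0,0,0,0.53,0,0,0.06,0,0,0,0.53,0,0,0.031,0,0,0,0.53,0,0,0,0,0,0,0.53,0,0,0,0,0,0,-0.4,0,0,0,0,0,0,-0.4,0,0,0,0,0,0,-0.4,0,0,0,0,0,0,-0.4,0,0,0,0,0,0,-0.4]

```text
t: 8.95
tcp_pos: [0.4232, -0.0451, 0.0334]
tool_rot: [0.998, 0.069, 0.001, 0.0]
force: [0.2, -0.1, -0.8]
finger_gap: 0.493
gripper_force: 26.4
```

```bash
python3 - <<'E'
from look import *
st()
q=manip.snapshot('top'); pickle.dump(q,open('t3.pkl','wb'))
ob(q,'placed crescent',.0385,(360,148,405,200))
st()
E
```

```text
8.95 [ 0.4232 -0.0451  0.0334] yaw 7.91 [ 0.2 -0.1 -0.8] 0.493
placed crescent colour [ 650.7 -159.9    1.6  120.1  105.6]
9.0 [ 0.423  -0.045   0.0332] yaw 7.91 [-0.4  0.4 -0.1] 0.498
```

>>> servo_tool:
  commands: [0,0,-0.03,0,0,0,-0.4,0,0,-0.07,0,0,0.0103,-0.4,0.075,0.0114,0,0,0,0,-0.4,0.075,0.0114,0,0,0,0,-0.4,0.075,0.0114,0,0,0,0,-0.4,0.075,0.0114,0,0,0,0,-0.4,0.075,0.0114,0,0,0,0,-0.4,0.075,0.0114,0,0,0,0,-0.4,0,0,0,0,0,0,-0.4,0,0,0,0,0,0,-0.4]

```text
t: 9.83
tcp_pos: [0.6513, -0.0627, 0.0827]
tool_rot: [0.999, 0.037, 0.001, 0.0]
force: [-1.1, 0.3, -1.1]
finger_gap: 0.495
gripper_force: 26.5
```

>>> servo_tool:
  commands: [0,0,0.06,0,0,0,-0.4,0,0,0.03,0,0,0,-0.4,0,0,0.015,0,0,0,-0.4,0,0,0.01,0,0,0,-0.4,0,0,0,0,0,0,-0.4,0,0,0,0,0,0,-0.4]

```text
t: 10.33
tcp_pos: [0.649, -0.0624, 0.0257]
tool_rot: [0.999, 0.037, 0.0, 0.0]
force: [0.7, 0.3, -1.1]
finger_gap: 0.501
gripper_force: 25.7
```

>>> servo_tool:
  commands: [0,0,0.002,0,0,0,-0.4,0,0,0,0,0,0,-0.4,0,0,0,0,0,0,-0.4]

```text
t: 10.58
tcp_pos: [0.6496, -0.0626, 0.0248]
tool_rot: [0.999, 0.037, 0.0, 0.0]
force: [0.4, 0.3, 2.8]
finger_gap: 0.497
gripper_force: 26.1
```

>>> servo_tool:
  commands: [0,0,0,0,0,0,0.53,0,0,0,0,0,0,0.53,0,0,0,0,0,0,0.53,0,0,-0.02,0,0,0,0.53,0,0,-0.08,0,0,0,0.53,0,0,-0.08,0,0,0,0.53,0,0,0,0,0,-0.0189,0.85,0,0,0,0,0,-0.0189,0.85,0,0,0,0,0,-0.0189,0.85,0,0,0,0,0,-0.0189,0.85,0,0,0,0,0,-0.0189,0.85,0,0,0,0,0,-0.0189,0.85]

```text
t: 11.58
tcp_pos: [0.6495, -0.0625, 0.1148]
tool_rot: [0.923, 0.386, 0.0, 0.0]
force: [-0.7, 0.2, 1.0]
finger_gap: 0.925
gripper_force: 0.0
```

>>> servo_tool:
  commands: [-0.0223,-0.0674,0,0,0,0,0.85,-0.0223,-0.0674,0,0,0,0,0.85,-0.0223,-0.0674,0,0,0,0,0.85,-0.0223,-0.0674,0,0,0,0,0.85,-0.0223,-0.0674,0,0,0,0,0.85,-0.0223,-0.0674,0,0,0,0,0.85,-0.0223,-0.0674,0,0,0,0,0.85,0,0,0,0,0,0,0.85,0,0,0,0,0,0,0.85,0,0,0,0,0,0,0.85]

```text
t: 12.42
tcp_pos: [0.4291, 0.0488, 0.1148]
tool_rot: [0.924, 0.383, 0.001, 0.001]
force: [0.5, -0.4, 0.2]
finger_gap: 0.923
gripper_force: 0.0
```

```bash
python3 - <<'E'
from look import *
st()
p=manip.snapshot('wrist'); q=manip.snapshot('top'); pickle.dump(q,open('t4.pkl','wb'))
nets(p,[('fresh_ring',.041),('fresh_round',.044)])
im=cv2.hconcat([cv2.resize(p['img'],(440,275)),cv2.resize(q['img'][80:230,220:420],(360,275))])
cv2.imwrite('pics/w5.png',im[:,:,::-1])
E
```

```text
12.4167 [0.4291 0.0488 0.1148] yaw 45.05 [ 0.5 -0.4  0.2] 0.923
fresh_ring 0.69 [279.4, 161.8, 87.0, 88.1] [427.8  48.5  45.   66.6  62.9]
fresh_round 0.87 [176.3, 48.6, 98.1, 101.2] [435.9 147.2 -24.7  64.   61.5]
```

View pics/w5.png

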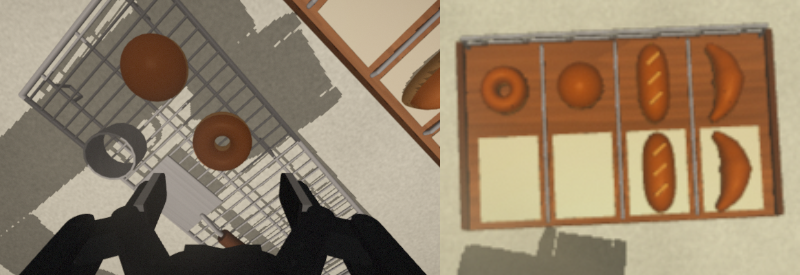

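>>> servo_tool:
  commands: [0,0,0,0,0,0.0174,0.85,0,0,0,0,0,0.0174,0.85,0,0,0,0,0,0.0174,0.85,0,0,0,0,0,0.0174,0.85,0,0,0,0,0,0,0.85]

```text
t: 13.03
tcp_pos: [0.4283, 0.0486, 0.1139]
tool_rot: [0.985, 0.172, 0.0, 0.0]
force: [0.3, 0.0, -0.8]
finger_gap: 0.926
gripper_force: 0.0
```

```bash
python3 - <<'E'
from look import *
from scipy.spatial.transform import Rotation as R
st()
p=manip.snapshot('wrist'); s=manip.sense()
Rt=R.from_quat(s['tool_rot']).as_matrix(); T=p['world_to_cam']; K=p['mtx']
def rt(uv):
    d=T[:3,:3].T@np.array([(uv[0]-K[0,2])/K[0,0],-(uv[1]-K[1,2])/K[1,1],-1]); c=-T[:3,:3].T@T[:3,3]
    return Rt.T@(c-s['tcp_pos']),Rt.T@d
for uv,y in (((240,252),-.039),((409,255),.039),((230,252),-.045),((420,253),.045)):
    c,d=rt(uv); print(uv,np.round((c+d*(y-c[1])/d[1])*1000,1))
print('cam in tool',c)
cv2.imwrite('pics/w6.png',p['img'][100:400,120:520][:,:,::-1].repeat(2,0).repeat(2,1))
E
```

```text
13.0333 [0.4283 0.0486 0.1139] yaw 19.83 [ 0.3  0.  -0.8] 0.926
(240, 252) [  9.  -39.  -11.2]
(409, 255) [  9.7  39.  -15.8]
(230, 252) [  6.9 -45.   -7.4]
(420, 253) [  8.9  45.  -12.6]
cam in tool [ 0.08128983  0.00070146 -0.14289561]
```

View pics/w6.png

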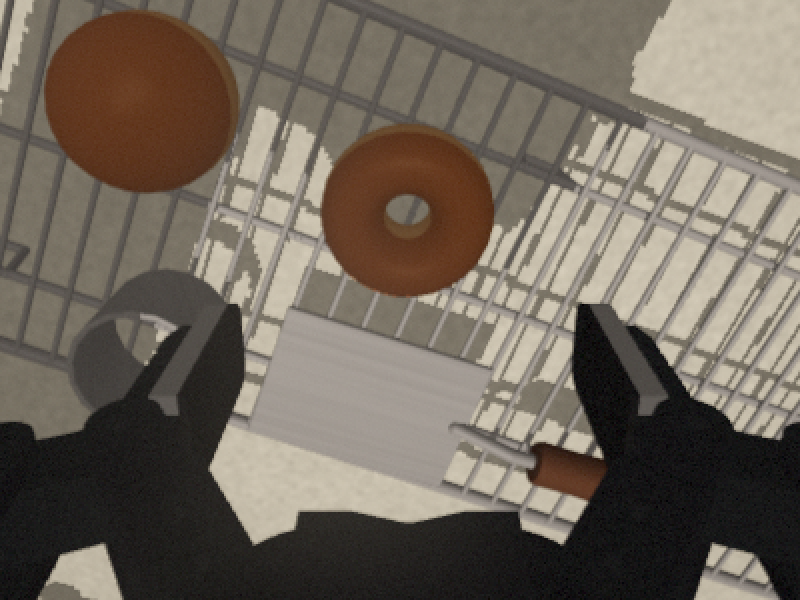

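>>> servo_tool:
  commands: [0,0,0.07,0,0,0,0.85,0,0,0.07,0,0,0,0.85,0,0,0.03,0,0,0,0.85,0,0,0.01,0,0,0,0.85,0,0,0,0,0,0,0.2,0,0,0,0,0,0,0.2,0,0,0,0,0,0,0.2,0,0,0,0,0,0,0.2]

```text
t: 13.75
tcp_pos: [0.4283, 0.0489, 0.025]
tool_rot: [0.985, 0.174, 0.001, 0.0]
force: [0.1, 0.7, -0.1]
finger_gap: 0.777
gripper_force: 28.1
```

>>> servo_tool:
  commands: [0,0,-0.03,0,0,0,0.2,0,0,-0.05,0,0,-0.0163,0.2,0,0,-0.05,0,0,-0.0163,0.2,0,0,0,0,0,-0.0163,0.2,0,0,0,0,0,-0.0163,0.2,0,0,0,0,0,-0.0164,0.2,0.0672,0.033,0,0,0,0,0.2,0.0672,0.033,0,0,0,0,0.2,0.0672,0.033,0,0,0,0,0.2,0.0672,0.033,0,0,0,0,0.2,0.0672,0.033,0,0,0,0,0.2,0.0672,0.033,0,0,0,0,0.2]

```text
t: 14.75
tcp_pos: [0.6353, 0.1385, 0.0905]
tool_rot: [0.909, 0.418, 0.001, 0.0]
force: [0.0, -0.1, -0.8]
finger_gap: 0.777
gripper_force: 28.6
```

>>> servo_tool:
  commands: [0,0,0,0,0,0,0.2,0,0,0,0,0,0,0.2,0,0,0.06,0,0,0,0.2,0,0,0.05,0,0,0,0.2,0,0,0.02,0,0,0,0.2,0,0,0.012,0,0,0,0.2,0,0,0,0,0,0,0.2,0,0,0,0,0,0,0.2]

```text
t: 15.42
tcp_pos: [0.634, 0.1373, 0.0188]
tool_rot: [0.909, 0.417, 0.0, 0.0]
force: [-0.5, -0.1, -0.2]
finger_gap: 0.78
gripper_force: 28.6
```

Not in contact yet; feel for the floor.

>>> servo_tool:
  commands: [0,0,0.003,0,0,0,0.2,0,0,0,0,0,0,0.2,0,0,0,0,0,0,0.2]

```text
t: 15.67
tcp_pos: [0.6345, 0.1375, 0.0176]
tool_rot: [0.909, 0.417, 0.001, 0.0]
force: [-0.2, -0.1, -1.4]
finger_gap: 0.78
gripper_force: 28.6
```

>>> servo_tool:
  commands: [0,0,0.002,0,0,0,0.2,0,0,0,0,0,0,0.2,0,0,0,0,0,0,0.2]

```text
t: 15.92
tcp_pos: [0.6339, 0.1375, 0.0157]
tool_rot: [0.909, 0.417, 0.0, 0.0]
force: [0.4, 0.0, -1.0]
finger_gap: 0.78
gripper_force: 28.6
```

>>> servo_tool:
  commands: [0,0,0.002,0,0,0,0.2,0,0,0,0,0,0,0.2,0,0,0,0,0,0,0.2]

```text
t: 16.17
tcp_pos: [0.634, 0.1375, 0.0154]
tool_rot: [0.909, 0.417, 0.0, 0.0]
force: [-1.3, 0.5, 5.8]
finger_gap: 0.782
gripper_force: 29.0
```

>>> servo_tool:
  commands: [0,0,0,0,0,0,0.8,0,0,0,0,0,0,0.8,0,0,0,0,0,0,0.8,0,0,-0.02,0,0,0,0.8,0,0,-0.08,0,0,0,0.85,0,0,-0.08,0,0,0,0.85,-0.0488,-0.0625,0,0,0,0,0.85,-0.0488,-0.0625,0,0,0,0,0.85,-0.0488,-0.0625,0,0,0,0,0.85,-0.0488,-0.0625,0,0,0,0,0.85,-0.0488,-0.0625,0,0,0,0,0.85,0,0,0,0,0,0,0.85]

```text
t: 17.17
tcp_pos: [0.4222, 0.1467, 0.1041]
tool_rot: [0.908, 0.418, -0.009, -0.003]
force: [-2.1, -0.0, -0.2]
finger_gap: 0.926
gripper_force: 0.0
```

```bash
python3 - <<'E'
from look import *
st()
p=manip.snapshot('wrist'); q=manip.snapshot('top'); pickle.dump(q,open('t5.pkl','wb'))
st()
nets(p,[('fresh_round',.044)])
im=cv2.hconcat([cv2.resize(p['img'],(440,275)),cv2.resize(q['img'][80:230,220:420],(360,275))])
cv2.imwrite('pics/w7.png',im[:,:,::-1])
E
```

```text
17.1667 [0.4222 0.1467 0.1041] yaw 49.45 [-2.1 -0.  -0.2] 0.926
17.2667 [0.434  0.1469 0.1051] yaw 49.4 [1.2 0.1 0. ] 0.925
fresh_round 0.7 [295.9, 151.3, 90.1, 92.4] [435.8 145.4 -85.1  63.2  63.1]
```

View pics/w7.png

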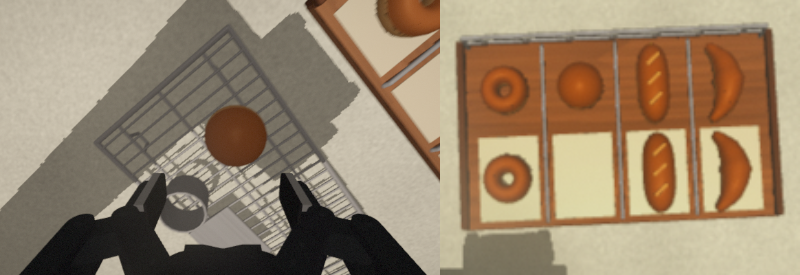

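>>> servo_tool:
  commands: [0,0,0.07,0,0,0,0.85,0,0,0.06,0,0,0,0.85,0,0,0.022,0,0,0,0.85,0,0,0.01,0,0,0,0.85,0,0,0,0,0,0,0.2,0,0,0,0,0,0,0.2,0,0,0,0,0,0,0.2,0,0,0,0,0,0,0.2,0,0,0,0,0,0,0.2]

```text
t: 18.07
tcp_pos: [0.4365, 0.1468, 0.0243]
tool_rot: [0.909, 0.417, 0.001, 0.0]
force: [0.4, 0.1, -0.2]
finger_gap: 0.716
gripper_force: 27.5
```

>>> servo_tool:
  commands: [0,0,-0.03,0,0,0,0.2,0,0,-0.05,0,0,0,0.2,0,0,-0.05,0,0,0,0.2,0.017,0.0758,0,0,0,0,0.2,0.017,0.0758,0,0,0,0,0.2,0.017,0.0758,0,0,0,0,0.2,0.017,0.0758,0,0,0,0,0.2,0.017,0.0758,0,0,0,0,0.2,0.017,0.0758,0,0,0,0,0.2,0,0,0,0,0,0,0.2,0,0,0,0,0,0,0.2]

```text
t: 18.98
tcp_pos: [0.6435, 0.0357, 0.089]
tool_rot: [0.909, 0.416, 0.001, 0.001]
force: [-1.3, 0.5, -1.0]
finger_gap: 0.718
gripper_force: 27.8
```

>>> servo_tool:
  commands: [0,0,0.06,0,0,0,0.2,0,0,0.05,0,0,0,0.2,0,0,0.02,0,0,0,0.2,0,0,0.014,0,0,0,0.2,0,0,0,0,0,0,0.2,0,0,0,0,0,0,0.2]

```text
t: 19.48
tcp_pos: [0.6414, 0.0378, 0.0171]
tool_rot: [0.909, 0.418, 0.0, 0.0]
force: [-0.0, -1.3, -0.7]
finger_gap: 0.717
gripper_force: 28.4
```

>>> servo_tool:
  commands: [0,0,0.002,0,0,0,0.2,0,0,0,0,0,0,0.2,0,0,0,0,0,0,0.2]

```text
t: 19.73
tcp_pos: [0.6419, 0.0373, 0.0162]
tool_rot: [0.909, 0.417, 0.001, 0.0]
force: [0.2, 0.0, -0.7]
finger_gap: 0.719
gripper_force: 28.4
```

>>> servo_tool:
  commands: [0,0,0.002,0,0,0,0.2,0,0,0,0,0,0,0.2,0,0,0,0,0,0,0.2]

```text
t: 19.98
tcp_pos: [0.642, 0.0372, 0.015]
tool_rot: [0.909, 0.417, 0.0, 0.0]
force: [-0.3, 0.6, 2.5]
finger_gap: 0.716
gripper_force: 28.6
```

Contact. Release, rise, and back away over the rack for a last look.

>>> servo_tool:
  commands: [0,0,0,0,0,0,0.8,0,0,0,0,0,0,0.8,0,0,0,0,0,0,0.8,0,0,-0.02,0,0,0,0.8,0,0,-0.08,0,0,0,0.8,0,0,-0.08,0,0,0,0.8,0,0,-0.08,0,0,0,0.8,-0.05,-0.06,0,0,0,0,0.8,-0.05,-0.06,0,0,0,0,0.8,-0.05,-0.06,0,0,0,0,0.8,-0.05,-0.06,0,0,0,0,0.8,0,0,0,0,0,0,0.8]

```text
t: 20.98
tcp_pos: [0.4718, 0.0416, 0.1436]
tool_rot: [0.909, 0.418, -0.008, -0.005]
force: [-2.7, 0.2, -0.4]
finger_gap: 0.9
gripper_force: 0.0
```

```bash
python3 - <<'E'
from look import *
st()
q=manip.snapshot('top')
hsv=cv2.cvtColor(q['img'],cv2.COLOR_RGB2HSV)
old=pickle.load(open('top.pkl','rb'))
h0=cv2.cvtColor(old['img'],cv2.COLOR_RGB2HSV)
cx=dict(ring=(634.9,136.7),round=(642.2,37.1),long=(649.8,-62.7),crescent=(656.9,-162.4))
pm=(h0[...,2]>190).astype(np.uint8); 
for (n,c),(a,b) in zip(cx.items(),((241,276),(283,317),(324,359),(365,400))):
    m=((hsv[...,1]>150)&(hsv[...,0]<14)&(pm>0)).astype(np.uint8); k=np.zeros_like(m); k[150:203,a:b]=1; m&=k
    r=rect(ray(q,outline(m),.034)); t=np.radians(4.2); d=r[:2]-c
    print(n,r,'off along,across',np.round([d@[np.cos(t),np.sin(t)],d@[-np.sin(t),np.cos(t)]],1))
cv2.imwrite('pics/w8.png',cv2.resize(q['img'][80:340,190:420],(690,590),cv2.INTER_CUBIC)[:,:,::-1])
E
```

```text
20.9833 [0.4718 0.0416 0.1436] yaw 49.38 [-2.7  0.2 -0.4] 0.9
ring [633.  137.2   2.1  57.7  57.1] off along,across [-1.9  0.6]
round [640.7  36.2   1.6  57.7  54.9] off along,across [-1.6 -0.8]
long [647.2 -62.8   1.4  98.8  38.3] off along,across [-2.6  0.1]
crescent [ 652.4 -161.5    5.3  101.8   47.2] off along,across [-4.4  1.2]
```

View pics/w8.png

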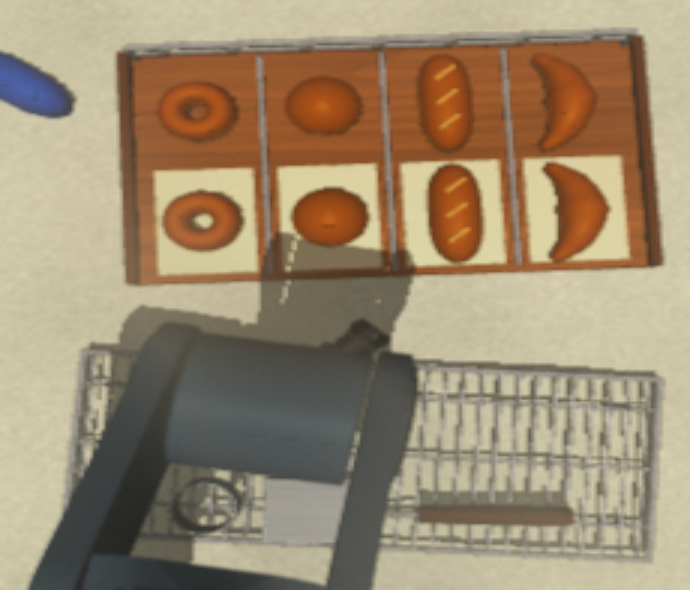

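>>> servo_tool:
  commands: [0,0,0,0,0,0,0.8,0,0,0,0,0,0,0.8,0,0,0,0,0,0,0.8,0,0,0,0,0,0,0.8]

```text
t: 21.37
tcp_pos: [0.4873, 0.0393, 0.1447]
tool_rot: [0.909, 0.417, 0.001, 0.001]
force: [1.1, -0.6, -1.0]
finger_gap: 0.896
gripper_force: 0.0
```

```bash
python3 -c "
from station import manip
print(manip.sign_off())"
```

```text
the job is handed in; nothing more can be done
None
```

All four fresh pastries were set down on the paper behind their own kind, within about 4 mm of the middle in the last top view, with the long roll and crescent lengthwise and the front row untouched; I handed the job in at about 21 s of the 72 s allowed, and no verdict came back.

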